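# Clear the carton sealer's catch tray with the bench scraper

### The job

Take the bench scraper out of its open stand and use it to sweep the three finished cartons off the sealer's catch tray, over the open lip, into the tote; do not touch the cartons with the gripper, and leave the round check weight standing where it is on the tray. Then put the scraper away: slide its blade down into the slot of the white block until the handle rests on the block, and let go. Do not disturb the jar and the bowl, or push the tote away.

Things in the scene. Friction and masses are not known exactly. Their poses are not given: they have to be found in the camera images.
- tray: catch tray of a white carton sealer, fixed. Origin on the bench under the middle of the tray floor, z up. Side walls at local x=-130 and y=-165 mm (inner faces; 6 mm thick) stand 28 mm above the floor; at local x=+130 the tray ends against the sealer's body, 175 mm high above the bench and reaching to x=+300. The side at local y=+165 has no wall: the open lip, above the tote
- tray_floor (a point): middle of the flat tray floor, on its upper surface, 130 mm above the bench; the floor spans 130 mm either way along the tray's x and 165 mm either way along its y
- tray_lip (a point): middle of the open edge of the tray floor, on its upper surface (local (0, 165, 130) mm of the tray)
- tote: loose grey open tote standing against the sealer under the tray's open lip, 290 (its x) x 160 (its y) x 115 mm high, walls and floor 4 mm, 0.9 kg; origin at centre of its underside; axes parallel to the tray's. Its near rim lies 12 mm under the overhanging lip
- carton_a: closed white sample carton, 75 (its x) x 50 (its y) x 36 mm high, brown tape strip along the top; identical to the other two; origin at centre of its underside, z up. Starts anywhere on the tray floor at any yaw
- carton_b: closed white sample carton, 75 (its x) x 50 (its y) x 36 mm high, brown tape strip along the top; identical to the other two; origin at centre of its underside, z up. Starts anywhere on the tray floor at any yaw
- carton_c: closed white sample carton, 75 (its x) x 50 (its y) x 36 mm high, brown tape strip along the top; identical to the other two; origin at centre of its underside, z up. Starts anywhere on the tray floor at any yaw
- weight: steel check weight, round, 50 mm diameter, 55 mm high with a knob on top, 0.5 kg, standing loose on the tray floor among the cartons; origin at centre of its underside. Stays where it is
- scraper: bench scraper: upright flat steel blade 80 mm wide (its x) x 4 mm thick (its y), 75 mm high, with a black bar handle along its upper edge, 84 (x) x 24 (y) x 34 mm high. Origin at the middle of the blade's lower edge, z up; the handle spans 75..109 mm above the origin. Symmetrical both ways round. 0.25 kg. At first it hangs in the stand, the handle's underside resting on the rails
- scraper_grip (a point): point in the middle of the scraper's handle, 97 mm above the blade's lower edge
- stand: fixed open stand of steel bars on a base plate 130 (its x) x 70 mm; two rails along its x, 110 mm long, upper faces 85 mm above the bench, 20 mm apart, outer faces 36 mm apart. Origin at centre of its underside. Holds the scraper at first, and is empty at the end
- block: fixed white slotted block, 130 (its x) x 70 (its y) x 85 mm high, with one slot from the top, 92 mm long along its x and 12 mm wide, 81 mm deep. Origin at centre of its underside. The scraper is home when the underside of its handle rests on the block's top (scraper's origin 10 mm above the block's origin)
- slot (a point): centre of the slot's mouth, on the block's top face
- eye: fixed steel post of the sealer's product sensor, 18 mm diameter, 58 mm high, standing on the tray floor near the middle of the open lip; origin at centre of its underside. Cartons must pass on one side of it or the other
- jar: bystander: amber jar 68 mm diameter, 90 mm high; origin at centre of its underside
- bowl: bystander: steel bowl 90 mm diameter, 50 mm high; origin at centre of its underside
Not all that is in view belongs to the job. What is shaped like the carton_a but black is not meant. What is shaped like the scraper but turquoise is not meant.

How it is judged (in metres and radians):
On the way, in this order (a step that is already met when the one before it is completed fails the run):
1. the scraper is lifted out of the stand, with all of the blade above the rails (height (world z) of scraper above 0.087 m), for 0.1 s.
2. all three cartons are in the upright tote (x of carton_a in the frame of tote between -0.143 and 0.143 m and y of carton_a in the frame of tote between -0.078 and 0.078 m and z of each of carton_a, carton_b, carton_c in the frame of tote below 0.11 m and x of carton_b in the frame of tote between -0.143 and 0.143 m and y of carton_b in the frame of tote between -0.078 and 0.078 m and x of carton_c in the frame of tote between -0.143 and 0.143 m and y of carton_c in the frame of tote between -0.078 and 0.078 m and angle between tote's own z axis and vertical below 0.1 rad), for 0.2 s.
At the end, for the whole second after the job is handed in: All three cartons lie in the upright tote (centre of the underside inside the walls and below the rim), at rest; the scraper stands home in the block's slot (within 10 mm lengthwise, 7 mm crosswise, 5 mm of fully down, within 0.1 rad of upright); the check weight stands within 25 mm of its start (all of step 2 and x of scraper in the frame of block between -0.01 and 0.01 m and y of scraper in the frame of block between -0.007 and 0.007 m and z of scraper in the frame of block between 0.005 and 0.015 m and angle between scraper's own z axis and vertical below 0.1 rad and angle between the x axis of scraper and the x axis of block, either way round below 0.12 rad and linear speed of each of carton_a, carton_b, carton_c, scraper, tote below 0.02 m/s and distance of weight from where it was at the start of the episode below 0.025 m and angle between weight's own z axis and vertical below 0.15 rad); the robot touches nothing.
It fails at once if the gripper or arm touches a carton (over 1 N) (contact force between any of the fingers, the arm and carton_a above 1 N or contact force between any of the fingers, the arm and carton_b above 1 N or contact force between any of the fingers, the arm and carton_c above 1 N).
It fails at once if the check weight is shifted by more than 25 mm or tipped (distance of weight from where it was at the start of the episode above 0.025 m or angle between weight's own z axis and vertical above 0.3 rad).
It fails at once if the tote is shifted by more than 40 mm (distance of tote from where it was at the start of the episode above 0.04 m).
It fails at once if a bystander (jar, bowl) is shifted by more than 30 mm (distance of any of jar, bowl from where it was at the start of the episode above 0.03 m).
It also fails if it takes over 69 s, if anything falls off the work surface, if the arm or the gripper's body presses on something with over 40 N, if the wrist force passes 120 N, or if a joint passes its speed limit or range.

### The arm

A 7-joint arm with a two-finger parallel gripper is mounted at the origin on the work surface. World frame = base frame: x ahead of the robot, y to its left, z up, the work surface at z = 0. Lengths are in m, angles in degrees, forces in N, time in s.
With the tool pointing down it reaches from about 0.425 to 0.875 m from the base axis. Payload 4.7 kg.
Tool frame: the origin (TCP) lies at the very end of the fingers, on their centre line; the grasp point (between the pads) lies 19 mm behind it; z points along the fingers, y is the line along which they close (so a half turn about z gives the same grasp; the last joint's range is limited). The gripper opens to 87 mm and grips with 3 to 60 N. Pads are 19 mm wide; open, the fingers measure 117 mm over their backs; the gripper's body (75 mm by 190 mm) begins 51 mm behind the grasp point.
Start: joints at [72.886, 18.392, -4.016, 83.108, 1.295, 78.541, -3.26], TCP at [0.2, -0.618, 0.223] pointing down, gripper open.
Joint ranges: [-163.93, 163.93], [-17.29, 119.83], [-79.2, 71.16], [3.27, 140.29], [-89.18, 269.18], [5.43, 117.66], [-154.24, 154.24]. Speed limits (degrees/s): [147.25, 147.25, 180, 180, 180, 180, 180].

### API

Orientations are given as [roll, pitch, yaw] about the fixed x, y, z axes, in that order (R = Rz(yaw) Ry(pitch) Rx(roll)).
In Python, from cell import get_obs, cams, ticket, finder gives the robot as it stands.
- The arm moves only by the shell command python3 -m creep 'ROWS' [FORCE]. ROWS is text: rows parted by semicolons, each of 5 numbers parted by spaces: the shift along the world's x, y, z in m, then the turn about the world's z in degrees, then the finger opening in m, from 0 to 0.087. A call has 1 to 8 rows; each row shifts and turns the commanded pose from where the row before left it; what a row does not reach is not made up. A row lasts 1/8 s, in which the tool goes at most 62.5 mm and 10.7 degrees, less where a joint would pass 70% of its speed; a pose out of reach is approached as far as the arm can. A call with a gripper value outside its range is refused whole. The fingers move at their own pace and stop on an object; FORCE is the grip in N (left out, the last holds). Time passes only in rows, so rows that do not move let the fingers close. It gives the time, the measured TCP pose, the force, the opening and the grip force at its end, in the units of the state.
- get_obs(): the state, without advancing time (a new reading comes with each control period).
- cams.read_camera(name): name is "scene" or "side" or "wrist"; returns the picture (384x512x3 uint8, red, green, blue); there is no depth.
- cams.calibration(name): a dict with "fx", "fy", "cx", "cy" (pixels), "extrinsics" (4x4, takes a point from world to camera coordinates). Camera axes: x right, y down, z forward; pixel columns grow to the right and rows downward; lengths in m; the calibration is good to about 2 mm. A picture is of the moment at which its call begins: read the wrist's pose just before it. calibration takes no time and is no camera call; for the wrist camera it gives the pose at the moment of the call.
- ticket.sign_off(): hands the job in; it is judged then, once.
Trained networks look in the newest picture that a camera, given by its name, has taken for a name from the list of things; names that differ only in an ending like _2 or _b are one class to them, and where a whole thing is asked for, a point or a joint stands for the part that bears it (a point fixed in the world has none). Each returns a list of dicts, best first, with "p" (0 to 1); they miss things now and then, are a little off and sometimes report something else, mostly with a low value. They report only what shows in the picture. A call takes as long as a camera call. They do not tell look-alikes from the thing itself.
- finder.masks_of(name, camera): "mask" (384x512 bool, what is visible of it) and "xy" ([column, row] in pixels, amid what is visible of it).
- finder.tip_of(name, camera): "xy" ([column, row] in pixels: a listed point, or the origin of a listed thing).
The state is a dict: "time_s": time; "qpos": joint angles; "joint_velocities": joint speeds; "effort": joint torques, N m; "tool_pos": TCP position; "tool_rot": TCP orientation; "force": force on the tool from outside, world axes, zero at the start; "wrist_torque": the same for the moment, N m; "grip_width": finger opening in m; "grasp_force": force on a finger pad.
Only numpy, scipy, OpenCV 4.12 (cv2) and the standard library are available. Lean on these libraries where they do the work, as an engineer would, in place of code of your own. Each camera call takes 0.05 s, during which the arm holds its last target. There are 200 camera calls.

## Working session

There is one attempt and no reset: what is moved stays moved. The work goes in short steps, Python scripts to look and compute and a shell command to move; the robot and the scene stay as the last step left them, time stands still between calls to the robot, and variables do not carry over. Pictures are saved under pics/ and viewed, at most 13 in all, crops included, and the job is handed in when it is done.

```bash
mkdir -p pics; ls; cat > h.py <<'E'
import numpy as np, cv2
from cell import get_obs, cams, ticket, finder
def P(cam):
    c=cams.calibration(cam); K=np.array([[c['fx'],0,c['cx']],[0,c['fy'],c['cy']],[0,0,1]]); E=np.array(c['extrinsics']); return K,E
def ray(cam,uv):
    K,E=P(cam); d=np.linalg.inv(K)@np.array([uv[0],uv[1],1.]); R=E[:3,:3]; return -R.T@E[:3,3], R.T@d
def atz(cam,uv,z):
    o,d=ray(cam,uv); return o+d*(z-o[2])/d[2]
def tri(l):
    A=0;b=0
    for cam,uv in l:
        o,d=ray(cam,uv); d=d/np.linalg.norm(d); M=np.eye(3)-np.outer(d,d); A=A+M;b=b+M@o
    return np.linalg.solve(A,b)
def proj(cam,p):
    K,E=P(cam); q=E[:3,:3]@np.array(p)+E[:3,3]; q=K@q; return q[:2]/q[2]
def save(cam,name):
    im=cams.read_camera(cam); cv2.imwrite(f'pics/{name}.png',im[:,:,::-1]); return im
E
python3 - <<'E'
from h import *
a=save('scene','scene0');b=save('side','side0')
cv2.imwrite('pics/both0.png',cv2.resize(np.vstack([a,b])[:,:,::-1],(800,1200)))
for n in ['scene','side']:
    print(n,np.round(ray(n,(256,192)),2).tolist(),cams.calibration(n)['fx'])
    for t in ['tray_floor','tray_lip','tote','carton_a','weight','scraper','scraper_grip','stand','block','slot','eye','jar','bowl']:
        print(t,[(np.round(d['xy']).tolist(),round(d['p'],2)) for d in finder.tip_of(t,n)][:5])
E
```

```text
pics
scene [[1.06, -0.64, 1.36], [-0.38, 0.38, -0.84]] 475.31937711639284
tray_floor []
tray_lip [([308.0, 171.0], 0.83)]
tote []
carton_a [([161.0, 223.0], 0.95), ([242.0, 201.0], 0.79), ([296.0, 201.0], 0.68), ([272.0, 177.0], 0.66), ([200.0, 202.0], 0.63)]
weight [([267.0, 229.0], 0.74)]
scraper [([177.0, 275.0], 0.84), ([133.0, 297.0], 0.77)]
scraper_grip [([172.0, 256.0], 0.62), ([130.0, 286.0], 0.52)]
stand [([179.0, 273.0], 0.71)]
block [([337.0, 130.0], 0.85), ([212.0, 302.0], 0.24)]
slot [([340.0, 114.0], 0.64)]
eye [([294.0, 185.0], 0.55)]
jar [([213.0, 301.0], 0.72)]
bowl [([373.0, 157.0], 0.75), ([269.0, 230.0], 0.19)]
side [[0.32, 0.77, 0.67], [0.15, -0.81, -0.57]] 349.1694168470633
tray_floor [([231.0, 178.0], 0.75), ([247.0, 192.0], 0.44)]
tray_lip [([216.0, 213.0], 0.82)]
tote [([209.0, 267.0], 0.89)]
carton_a [([314.0, 176.0], 0.8), ([256.0, 169.0], 0.77), ([301.0, 197.0], 0.69), ([207.0, 184.0], 0.66), ([246.0, 191.0], 0.64)]
weight [([223.0, 161.0], 0.7)]
scraper [([284.0, 146.0], 0.63), ([221.0, 163.0], 0.36)]
scraper_grip [([268.0, 138.0], 0.47)]
stand [([247.0, 189.0], 0.69)]
block [([232.0, 358.0], 0.69)]
slot []
eye [([222.0, 196.0], 0.53), ([228.0, 177.0], 0.19)]
jar [([229.0, 331.0], 0.73), ([271.0, 137.0], 0.5)]
bowl [([143.0, 335.0], 0.67)]
```

View pics/scene0.png

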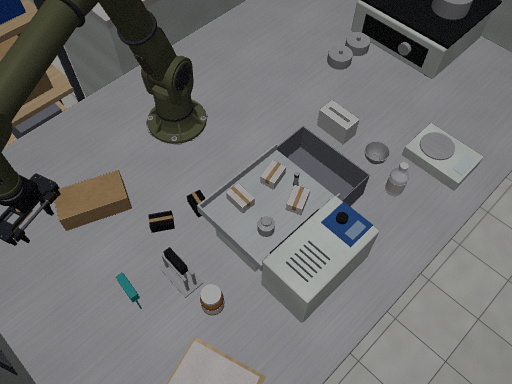

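View pics/side0.png

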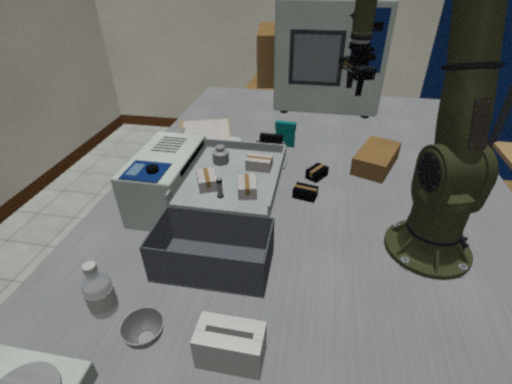

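The scene view shows two scraper-shaped things. The black one at (176,262) hangs in the steel-bar stand, so it is the one meant. The turquoise one at (130,288) is the look-alike. The white cartons are at (240,197), (273,175) and (298,200). The black ones at (161,221) and (197,202) are not meant. I also see the weight at (266,226), the eye at (295,180), the block at (338,120), the jar at (212,298) and the bowl at (376,153).

```bash
python3 - <<'E'
from h import *
a=cv2.imread('pics/scene0.png'); cv2.imwrite('pics/crop1.png',cv2.resize(a[95:325,120:386],None,fx=2.6*1.15,fy=2.6,interpolation=cv2.INTER_CUBIC)) if 0 else cv2.imwrite('pics/crop1.png',cv2.resize(a[100:320,120:390],None,fx=2.7,fy=2.7,interpolation=cv2.INTER_CUBIC))
def T(n,u,v): print(n,np.round(tri([('scene',u),('side',v)]),3))
T('lip',(308,171),(216,213));T('weight',(267,229),(223,161));T('eye',(294,185),(222,196))
T('block',(337,130),(232,358));T('bowl',(373,157),(143,335))
for n,u in [('a',(242,201)),('b',(272,177)),('c',(296,201))]: print(n,atz('scene',u,.13).round(3))
print('side');[print(atz('side',u,.13).round(3)) for u in [(256,169),(246,191),(207,184)]]
print('stand',atz('scene',(179,273),0).round(3),'jar',atz('scene',(213,301),0).round(3),'slot',atz('scene',(340,114),.085).round(3),'grip',atz('scene',(172,256),.107).round(3))
E
```

```text
lip [0.554 0.104 0.125]
weight [ 0.607 -0.143  0.13 ]
eye [0.559 0.032 0.126]
block [ 0.45   0.397 -0.003]
bowl [0.634 0.385 0.012]
a [ 0.49  -0.126  0.13 ]
b [0.492 0.003 0.13 ]
c [ 0.606 -0.009  0.13 ]
side
[ 0.493 -0.116  0.13 ]
[0.498 0.004 0.13 ]
[ 0.613 -0.012  0.13 ]
stand [ 0.482 -0.391  0.   ] jar [ 0.622 -0.377  0.   ] slot [0.451 0.396 0.085] grip [ 0.472 -0.391  0.107]
```

View pics/crop1.png

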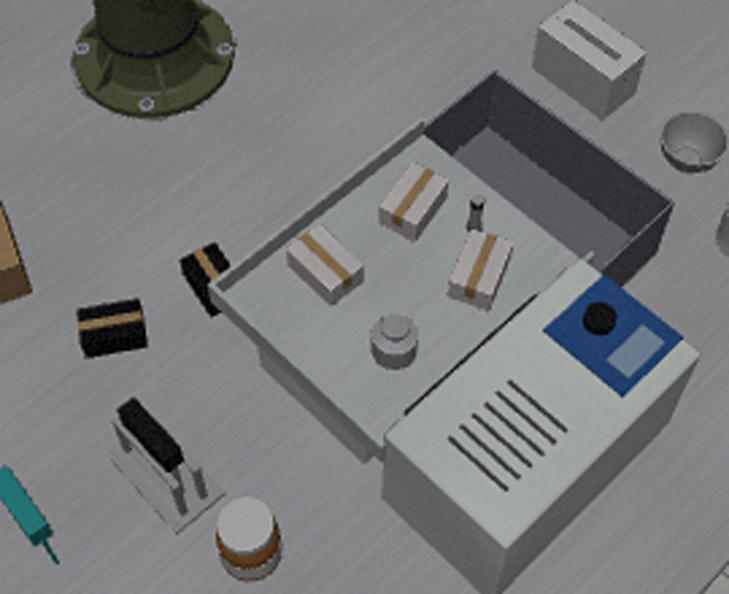

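The crop confirms the black-handled scraper in the steel-bar stand, with its handle at crop (118-182, 400-470). The turquoise one lies separately at (25,505). It also shows the tray's corners, the slot from (567,20) to (618,57), and three white cartons at (325,262), (413,200) and (480,270), with the weight at (394,340) and the eye at (477,213).

```bash
python3 - <<'E'
from h import *
from scipy.optimize import least_squares
c=lambda u,v:np.array([u/2.7+120,v/2.7+100])
def yawof(p,q,z):
    A=atz('scene',c(*p),z);B=atz('scene',c(*q),z);return ((A+B)/2).round(3),np.degrees(np.arctan2(B[1]-A[1],B[0]-A[0])).round(1),np.linalg.norm(B-A).round(3)
L=np.array([[-.136,-.171,.158],[-.136,.165,.158],[.130,-.171,.158],[-.13,.165,.13],[.13,.165,.13]])
U=[c(212,285),c(424,122),c(383,447),c(426,140),c(592,253)]
def w(s,l): 
    C,S=np.cos(s[2]),np.sin(s[2]);return [s[0]+C*l[0]-S*l[1],s[1]+S*l[0]+C*l[1],l[2]]
f=lambda s:np.concatenate([proj('scene',w(s,l))-u for l,u in zip(L,U)])
r=least_squares(f,[.55,-.06,0],loss='soft_l1');print('tray',r.x[:2].round(3),np.degrees(r.x[2]).round(2),f(r.x).round(1))
import json;json.dump(list(r.x),open('tray.json','w'))
R=np.array([[np.cos(r.x[2]),np.sin(r.x[2])],[-np.sin(r.x[2]),np.cos(r.x[2])]])
for n,p in [('a',(.491,-.121)),('b',(.495,.003)),('c',(.609,-.01)),('wt',(.607,-.143)),('eye',(.559,.032)),('lip',(.554,.104))]: print(n,(R@(np.array(p)-r.x[:2])).round(3))
print('slot',yawof((567,20),(618,57),.085)); print('handle',yawof((118,407),(168,470),.119),yawof((135,400),(184,460),.119),'base',yawof((120,470),(178,533),0),yawof((178,533),(225,492),0))
o=get_obs();print(o['tool_pos'],o['tool_rot'],o['qpos'],o['time_s'])
E
```

```text
tray [ 0.561 -0.072] -0.01 [-0.2  0.8 -0.1 -1.3  0.2 -0.2  0.2 -1.6 -0.1  4.4]
a [-0.07  -0.049]
b [-0.066  0.075]
c [0.048 0.062]
wt [ 0.046 -0.071]
eye [-0.002  0.104]
lip [-0.007  0.176]
slot (array([0.45 , 0.394, 0.085]), np.float64(-1.3), np.float64(0.089))
handle (array([ 0.494, -0.404,  0.119]), np.float64(-5.3), np.float64(0.093)) (array([ 0.499, -0.386,  0.119]), np.float64(-4.9), np.float64(0.09)) base (array([ 0.505, -0.426,  0.   ]), np.float64(-0.8), np.float64(0.104)) (array([ 0.557, -0.392, -0.   ]), np.float64(89.7), np.float64(0.069))
[ 0.20002449 -0.6184895   0.22256466] [1.79996793e+02 4.19264013e-04 1.79248578e+01] [72.8853718  18.39481937 -4.01665701 83.10630639  1.2929388  78.54068507
 -3.25865819] 1.4
```

The tray's yaw is about 0° with its centre near (0.561,-0.072). The scraper is near (0.49,-0.39), about -4°. Next I'll go above it for a wrist look.

```bash
python3 -m creep '.036 .028 .012 -2.5 .087;.036 .028 .012 -2.5 .087;.036 .028 .012 -2.5 .087;.036 .028 .012 -2.5 .087;.036 .028 .012 -2.5 .087;.036 .028 .012 -2.5 .087;.036 .028 .012 -2.5 .087;.036 .028 .012 -2.5 .087'; python3 -m creep '0 0 0 0 .087'
python3 - <<'E'
from h import *
im=save('wrist','w1'); print(get_obs()['tool_pos'],get_obs()['tool_rot'],ray('wrist',(256,192)))
for t in ['scraper','scraper_grip','stand']: print(t,[(d['xy'],d['p'],atz('wrist',d['xy'],.107)) for d in finder.tip_of(t,'wrist')])
m=finder.masks_of('scraper','wrist')
for d in m: print(d['xy'],d['p'],cv2.minAreaRect(np.argwhere(d['mask'])[:,::-1].astype(np.float32)))
E
```

```text
time_s: 2.4
tool_pos: [0.489, -0.3935, 0.3192]
tool_rot: [180.0, -0.0, -2.2]
force: [0.3, -0.2, 0.2]
grip_width: 0.087
grasp_force: 0.0
time_s: 2.52
tool_pos: [0.4924, -0.3901, 0.3197]
tool_rot: [-179.9, -0.2, -1.6]
force: [-0.8, 0.3, -0.4]
grip_width: 0.0867
grasp_force: 0.0
[ 0.48976341 -0.392763    0.31900365] [ 1.79989712e+02 -5.28610457e-02 -1.82237167e+00] (array([ 0.55825438, -0.39493176,  0.48109977]), array([-0.25513631,  0.00847281, -0.96688145]))
scraper [([343.5, 181.3], 0.69, array([ 0.46846025, -0.51267063,  0.107     ])), ([253.8, 162.6], 0.61, array([ 0.49830407, -0.39186105,  0.107     ]))]
scraper_grip [([360.8, 195.3], 0.82, array([ 0.44649134, -0.53807937,  0.107     ])), ([255.9, 171.7], 0.6, array([ 0.48480361, -0.39518211,  0.107     ]))]
stand [([256.7, 162.6], 0.56, array([ 0.49663128, -0.39711615,  0.107     ]))]
[358.2, 190.5] 0.78 ((355.5831604003906, 192.06346130371094), (36.1594123840332, 63.33744430541992), 10.784297943115234)
[255.9, 173.1] 0.71 ((258.0, 171.5), (67.0, 20.0), 90.0)
```

View pics/w1.png

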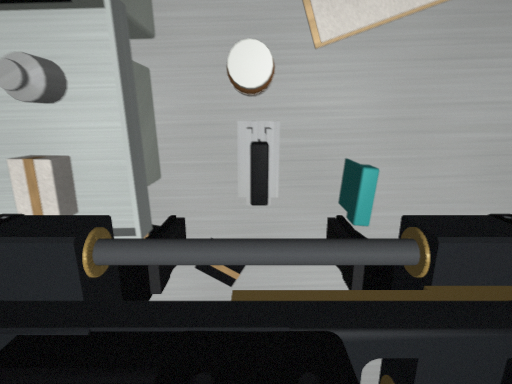

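The wrist view shows the black handle at cols 251–268, rows 142–205 in the stand, almost aligned with the tool. The turquoise look-alike is at (358,190) and the jar at (250,68).

```bash
python3 - <<'E'
from h import *
d=[d for d in finder.masks_of('scraper','wrist') if abs(d['xy'][0]-256)<25][0]['mask']
im=cv2.imread('pics/w1.png').max(2)
m=((im<60)[120:212,235:285]).astype(np.uint8);n,l,s,ce=cv2.connectedComponentsWithStats(m)
k=1+np.argmax(s[1:,4]);print(s[k],ce[k]+[235,120]); ys,xs=np.where(l==k);ys+=120;xs+=235
for z in (.119,):
    q=[]
    for r in (ys.min()+3,ys.max()-2):
        c=xs[ys==r]; p=atz('wrist',(c.mean(),r),z);q.append(p);print(r,c.min(),c.max(),p.round(4))
    print(np.degrees(np.arctan2(*(q[0]-q[1])[1::-1])))
print(atz('wrist',(259,ys.max()+.5),.119),atz('wrist',(259,ys.min()),.119))
# height check: mask in scene + wrist
e=[e for e in finder.masks_of('scraper_grip','scene')] ; print([x['xy'] for x in e])
print(tri([('wrist',ce[k]+[235,120]),('scene',(120+150/2.7,100+434/2.7))]))
E
```

```text
[  16   21   17   64 1058] [258.96880907 172.92722117]
144 252 267 [ 0.5222 -0.4016  0.119 ]
202 251 266 [ 0.4454 -0.3975  0.119 ]
-3.0437107640666388
[ 0.44182145 -0.39804416  0.119     ] [ 0.52598775 -0.40108967  0.119     ]
[[296.0, 180.2], [174.8, 259.3]]
[ 0.48441927 -0.39568288  0.10010758]
```

Handle length measures 84 mm, matching the given size, at centre (0.484,-0.398) and yaw about -3°. I'll descend, grip and lift in parts.

```bash
python3 -m creep '-.004 -.0035 -.04 -1 .087;0 0 -.04 0 .087;0 0 -.04 0 .087;0 0 -.04 0 .087;0 0 -.03 0 .087;0 0 -.02 0 .087;0 0 -.0165 0 .087;0 0 0 0 .087' && python3 -m creep '0 0 0 0 0;0 0 0 0 0;0 0 0 0 0;0 0 0 0 0;0 0 0 0 0;0 0 0 0 0' 50
```

```text
time_s: 3.88
tool_pos: [0.4834, -0.3978, 0.0912]
tool_rot: [-179.9, 0.1, -3.1]
force: [-0.6, 0.4, 0.4]
grip_width: 0.0874
grasp_force: 0.0
time_s: 4.62
tool_pos: [0.484, -0.398, 0.0921]
tool_rot: [180.0, 0.0, -3.1]
force: [0.5, -0.4, 0.3]
grip_width: 0.0349
grasp_force: 0.0
```

```bash
python3 -m creep '0 0 0 0 0;0 0 0 0 0;0 0 0 0 0;0 0 0 0 0' && python3 -m creep '0 0 .01 0 0;0 0 .03 0 0;0 0 .04 0 0;0 0 .04 0 0;0 0 .04 0 0;0 0 .03 0 0;0 0 0 0 0;0 0 0 0 0'
```

```text
time_s: 5.12
tool_pos: [0.4841, -0.3979, 0.0921]
tool_rot: [180.0, -0.0, -3.1]
force: [1.5, 1.5, 0.3]
grip_width: 0.0237
grasp_force: 50.0
time_s: 6.12
tool_pos: [0.4832, -0.3979, 0.2804]
tool_rot: [-179.9, 0.1, -3.1]
force: [0.5, 0.2, -2.9]
grip_width: 0.0237
grasp_force: 50.0
```

The scraper is held, with its lower edge about 0.20 m up. Now over the tray for a second viewpoint to refine the carton positions.

```bash
python3 -m creep '.001 .03 .003 .4 0;.001 .045 .003 .4 0;.001 .045 .003 .4 0;.001 .045 .003 .4 0;.001 .045 .003 .4 0;.001 .045 .003 .4 0;.001 .045 .002 .4 0;.001 .03 0 .3 0' && python3 -m creep '0 0 0 0 0;0 0 0 0 0'
python3 - <<'E'
from h import *
for n in ['wrist','scene']:
    save(n,n+'2')
    for t in ['tray_floor','tray_lip','carton_a','weight','eye']:
        print(n,t,[(np.round(d['xy']).tolist(),round(d['p'],2),atz(n,d['xy'],.13).round(3)[:2].tolist()) for d in finder.tip_of(t,n)][:5])
    for t in ['carton_a','weight']:
      for d in finder.masks_of(t,n):
        r=cv2.minAreaRect(np.argwhere(d['mask'])[:,::-1].astype(np.float32)); b=[atz(n,x,.16)[:2].round(3).tolist() for x in cv2.boxPoints(r)]; print(n,t,'mask',d['xy'],round(d['p'],2),b)
E
```

```text
time_s: 7.12
tool_pos: [0.491, -0.0655, 0.3003]
tool_rot: [-180.0, 0.2, 0.2]
force: [0.7, -0.8, -2.7]
grip_width: 0.0239
grasp_force: 50.0
time_s: 7.38
tool_pos: [0.4913, -0.0691, 0.3007]
tool_rot: [180.0, 0.1, -0.0]
force: [-0.1, -1.3, -2.2]
grip_width: 0.0238
grasp_force: 50.0
wrist tray_floor [([261.0, 123.0], 0.93, [0.553, -0.075])]
wrist tray_lip [([116.0, 122.0], 0.79, [0.556, 0.092]), ([453.0, 158.0], 0.23, [0.513, -0.303])]
wrist carton_a [([205.0, 67.0], 0.84, [0.614, -0.013]), ([116.0, 121.0], 0.69, [0.557, 0.092]), ([197.0, 168.0], 0.55, [0.502, 0.001])]
wrist weight [([327.0, 70.0], 0.62, [0.611, -0.147])]
wrist eye []
wrist carton_a mask [312.0, 182.1] 0.93 [[0.45, -0.099], [0.53, -0.103], [0.527, -0.157], [0.445, -0.158]]
wrist carton_a mask [198.3, 63.3] 0.87 [[0.623, 0.038], [0.654, -0.033], [0.604, -0.059], [0.57, 0.014]]
wrist carton_a mask [421.3, 268.7] 0.61 [[0.369, -0.263], [0.391, -0.265], [0.388, -0.276], [0.366, -0.274]]
wrist carton_a mask [191.8, 176.3] 0.57 [[0.514, 0.047], [0.533, -0.032], [0.482, -0.043], [0.461, 0.039]]
wrist carton_a mask [465.2, 160.9
[... 456 characters left out ...]
.143])]
scene eye [([296.0, 187.0], 0.46, [0.57, 0.029])]
scene carton_a mask [272.8, 171.0] 0.96 [[0.494, -0.052], [0.461, 0.037], [0.509, 0.046], [0.54, -0.043]]
scene carton_a mask [162.0, 216.6] 0.88 [[0.342, -0.367], [0.379, -0.308], [0.433, -0.34], [0.396, -0.397]]
scene carton_a mask [239.9, 197.2] 0.71 [[0.448, -0.165], [0.441, -0.097], [0.532, -0.104], [0.538, -0.17]]
scene carton_a mask [296.3, 199.5] 0.67 [[0.612, -0.07], [0.567, 0.015], [0.619, 0.037], [0.661, -0.048]]
scene carton_a mask [193.9, 198.3] 0.48 [[0.372, -0.251], [0.379, -0.199], [0.462, -0.222], [0.454, -0.272]]
scene weight mask [266.9, 226.7] 0.69 [[0.574, -0.141], [0.608, -0.106], [0.656, -0.155], [0.622, -0.19]]
```

View pics/wrist2.png

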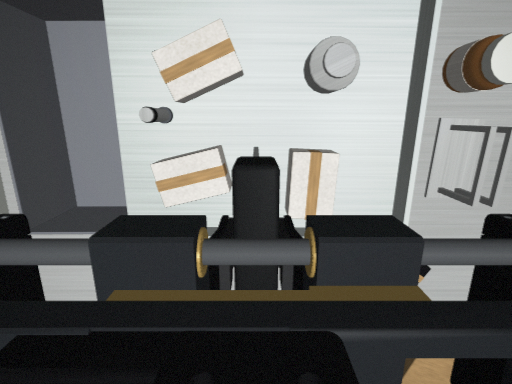

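The wrist view shows carton b at (192,177), carton c at (198,62), carton a at (312,185), the eye with its base at about (165,115), the weight at (332,65) and the lip edge along cols 107–125. The blade hangs between a and b.

```bash
python3 - <<'E'
from h import *
f=lambda z,*ps:[print(p,atz('wrist',p,z)[:2].round(3)) for p in ps]
print('b');f(.166,(151,162),(219,148),(229,192),(165,206))
print('a');f(.166,(290,150),(337,152))
print('c');f(.166,(152,48),(222,20),(243,68),(180,102))
print('eye');f(.13,(168,115));f(.188,(149,115))
print('wt');f(.13,(311,70),(322,88));f(.185,(341,57))
print('wall inner -y, lip');f(.13,(399,200),(418,20),(125,215),(107,20))
print(get_obs()['tool_pos'])
E
```

```text
b
(151, 162) [0.515 0.044]
(219, 148) [ 0.53  -0.029]
(229, 192) [ 0.482 -0.038]
(165, 206) [0.466 0.033]
a
(290, 150) [ 0.528 -0.104]
(337, 152) [ 0.525 -0.153]
c
(152, 48) [0.626 0.033]
(222, 20) [ 0.65  -0.036]
(243, 68) [ 0.608 -0.055]
(180, 102) [0.576 0.009]
eye
(168, 115) [0.563 0.033]
(149, 115) [0.563 0.034]
wt
(311, 70) [ 0.611 -0.128]
(322, 88) [ 0.593 -0.142]
(341, 57) [ 0.614 -0.145]
wall inner -y, lip
(399, 200) [ 0.462 -0.245]
(418, 20) [ 0.661 -0.239]
(125, 215) [0.442 0.096]
(107, 20) [0.661 0.09 ]
[ 0.49200736 -0.06796731  0.30211642]
```

Eye at (0.563,0.033), b spans x 0.466–0.530, a's front edge is at y=-0.10. Gap is right under the blade, so I'll lower here and push b off.

```bash
python3 -m creep '0 0 -.03 0 0;0 0 -.03 0 0;0 0 -.018 0 0;0 0 -.0095 0 0;0 0 0 0 0' && python3 -m creep '-.001 .012 0 0 0;-.001 .012 0 0 0;0 .012 0 0 0;0 .014 0 0 0;0 .014 0 0 0;0 .014 0 0 0;0 .014 0 0 0;0 .014 0 0 0'
python3 - <<'E'
from h import *
save('side','s3'); 
for d in finder.tip_of('carton_a','side'): print(d['xy'],d['p'],atz('side',d['xy'],.13).round(3))
E
```

```text
time_s: 8.8
tool_pos: [0.492, -0.068, 0.2145]
tool_rot: [-180.0, 0.0, 0.0]
force: [-0.2, 0.3, -2.5]
grip_width: 0.0234
grasp_force: 50.0
time_s: 9.8
tool_pos: [0.49, 0.0389, 0.2146]
tool_rot: [180.0, -0.0, 0.0]
force: [0.1, -1.7, -1.7]
grip_width: 0.0237
grasp_force: 50.0
[301.8, 195.7] 0.92 [ 0.347 -0.     0.13 ]
[208.5, 182.7] 0.75 [ 0.611 -0.019  0.13 ]
[317.0, 174.9] 0.73 [ 0.311 -0.113  0.13 ]
[215.1, 208.7] 0.67 [0.559 0.094 0.13 ]
[236.4, 206.0] 0.66 [0.508 0.074 0.13 ]
[232.7, 357.7] 0.64 [0.422 0.469 0.13 ]
[256.9, 167.6] 0.53 [ 0.491 -0.124  0.13 ]
```

View pics/s3.png

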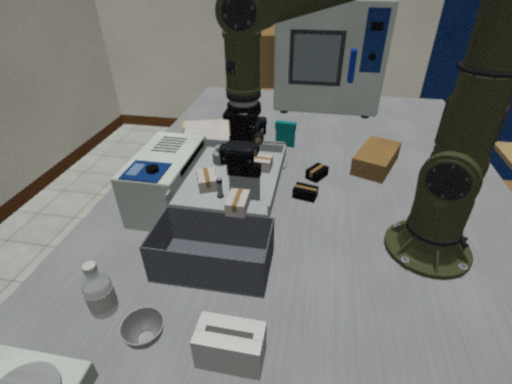

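Carton b is being pushed squarely, at (236,203), with its side clear of the eye at (220,187). I'll continue over the lip, then lift and go behind carton a.

```bash
python3 -m creep '0 .012 0 0 0;0 .012 0 0 0;0 .012 0 0 0;0 .012 0 0 0;0 .012 0 0 0;0 .012 0 0 0;0 .008 0 0 0;0 0 0 0 0' && python3 -m creep '0 0 .03 0 0;0 -.01 .03 0 0;0 -.05 .01 0 0;0 -.06 0 0 0;0 -.06 0 0 0;0 -.06 0 0 0;0 -.05 0 0 0;0 -.018 0 0 0'
python3 - <<'E'
from h import *
for c in ['scene','side']:
  save(c,c+'4')
  for d in finder.tip_of('carton_a',c): print(c,d['xy'],d['p'],atz(c,d['xy'],.13).round(3),atz(c,d['xy'],.01).round(3))
E
```

```text
time_s: 10.9
tool_pos: [0.4899, 0.1188, 0.2146]
tool_rot: [-180.0, 0.0, 0.1]
force: [0.3, -0.2, -2.3]
grip_width: 0.0233
grasp_force: 50.0
time_s: 11.9
tool_pos: [0.4886, -0.1949, 0.2841]
tool_rot: [179.9, 0.1, -0.4]
force: [0.3, 0.4, -2.1]
grip_width: 0.0237
grasp_force: 50.0
scene [240.9, 200.1] 0.74 [ 0.485 -0.126  0.13 ] [ 0.429 -0.077  0.01 ]
scene [295.7, 202.0] 0.72 [ 0.607 -0.012  0.13 ] [0.564 0.049 0.01 ]
scene [293.6, 174.3] 0.63 [0.533 0.059 0.13 ] [0.482 0.127 0.01 ]
scene [199.6, 204.6] 0.55 [ 0.409 -0.227  0.13 ] [ 0.345 -0.187  0.01 ]
scene [163.8, 222.7] 0.55 [ 0.381 -0.344  0.13 ] [ 0.316 -0.315  0.01 ]
side [302.8, 194.9] 0.95 [ 0.344 -0.004  0.13 ] [ 0.349 -0.176  0.01 ]
side [317.9, 175.0] 0.84 [ 0.308 -0.113  0.13 ] [ 0.305 -0.309  0.01 ]
side [234.4, 244.7] 0.74 [0.48  0.214 0.13 ] [0.515 0.091 0.01 ]
side [258.6, 169.0] 0.7 [ 0.485 -0.117  0.13 ] [ 0.521 -0.314  0.01 ]
side [206.5, 177.8] 0.65 [ 0.624 -0.043  0.13 ] [ 0.691 -0.223  0.01 ]
```

View pics/scene4.png

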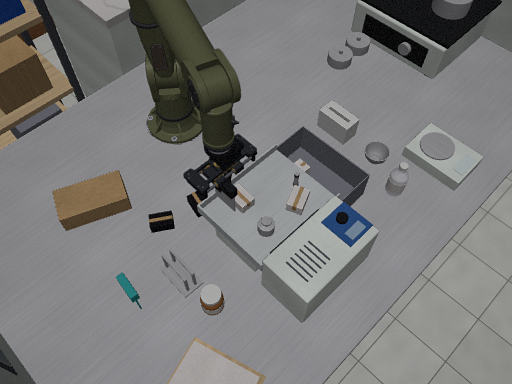

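Carton b dropped into the tote, at (300,167). Carton a is at (240,197) and c at (297,200). The blade is behind a, so I'll lower and sweep a along the same lane.

```bash
python3 -m creep '0 0 0 0 0;0 0 -.03 0 0;0 0 -.025 0 0;0 0 -.015 0 0;0 0 0 0 0;0 .015 0 0 0;0 .015 0 0 0;0 .015 0 0 0' && python3 -m creep '0 .015 0 0 0;0 .015 0 0 0;0 .015 0 0 0;0 .015 0 0 0;0 .015 0 0 0;0 .015 0 0 0;0 .015 0 0 0;0 .015 0 0 0'
python3 - <<'E'
from h import *
for c in ['scene','side']:
  save(c,c+'5')
  for d in finder.tip_of('carton_a',c): print(c,d['xy'],d['p'],atz(c,d['xy'],.13).round(3))
E
```

```text
time_s: 13.1
tool_pos: [0.4905, -0.144, 0.2155]
tool_rot: [179.9, -0.1, 0.1]
force: [0.1, -2.6, -1.8]
grip_width: 0.0235
grasp_force: 50.0
time_s: 14.1
tool_pos: [0.4899, -0.0239, 0.2145]
tool_rot: [-180.0, 0.0, 0.0]
force: [0.5, -1.6, -1.8]
grip_width: 0.0236
grasp_force: 50.0
scene [294.6, 203.6] 0.77 [ 0.609 -0.019  0.13 ]
scene [161.4, 220.3] 0.67 [ 0.37  -0.344  0.13 ]
scene [271.6, 175.2] 0.62 [0.486 0.007 0.13 ]
scene [296.2, 170.0] 0.6 [0.527 0.077 0.13 ]
scene [197.8, 203.0] 0.53 [ 0.4   -0.227  0.13 ]
side [304.6, 198.0] 0.95 [0.339 0.009 0.13 ]
side [237.4, 242.0] 0.94 [0.476 0.204 0.13 ]
side [207.7, 181.5] 0.93 [ 0.615 -0.024  0.13 ]
side [247.6, 195.5] 0.72 [0.49  0.024 0.13 ]
side [217.9, 207.7] 0.2 [0.553 0.089 0.13 ]
```

```bash
python3 -m creep '0 .015 0 0 0;0 .015 0 0 0;0 .015 0 0 0;0 .015 0 0 0;0 .015 0 0 0;0 .012 0 0 0;0 .012 0 0 0;0 .012 0 0 0' && python3 -m creep '0 .012 0 0 0;0 .012 0 0 0;0 .007 0 0 0;0 0 0 0 0;0 0 .03 0 0;0 0 .03 0 0;0 -.04 .01 0 0;0 0 0 0 0'
python3 - <<'E'
from h import *
print(get_obs()['qpos'],get_obs()['tool_pos'])
a=save('side','side6')
cv2.imwrite('pics/side6c.png',cv2.resize(a[130:300,120:320,::-1],None,fx=3,fy=3))
for d in finder.tip_of('carton_a','side'): print(d['xy'],d['p'],atz('side',d['xy'],.13).round(3))
E
```

```text
time_s: 15.3
tool_pos: [0.4902, 0.0868, 0.2148]
tool_rot: [-180.0, -0.0, -0.0]
force: [0.2, -0.2, -2.6]
grip_width: 0.0238
grasp_force: 50.0
time_s: 16.3
tool_pos: [0.4909, 0.0725, 0.2855]
tool_rot: [179.9, -0.1, -0.4]
force: [-0.5, -0.1, -2.9]
grip_width: 0.0233
grasp_force: 50.0
[  23.69895858   -0.74096077  -34.61950662   97.6852407    -0.26885345
   82.85638593 -101.2644313 ] [0.49094396 0.07249352 0.28545113]
[205.3, 179.6] 0.95 [ 0.625 -0.033  0.13 ]
[303.3, 198.6] 0.67 [0.342 0.012 0.13 ]
[254.0, 261.6] 0.66 [0.428 0.257 0.13 ]
[316.2, 175.4] 0.63 [ 0.313 -0.11   0.13 ]
[226.5, 264.2] 0.53 [0.483 0.274 0.13 ]
```

View pics/side6c.png

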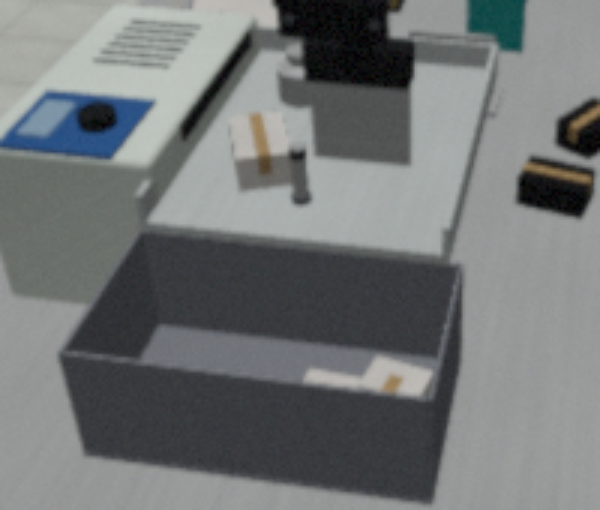

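Cartons a and b lie in the tote at the right end. Carton c's front-left corner, around crop (288,185), nearly lines up with the eye at (300,180). I'll first nudge c towards the sealer with the blade turned 90°, which also squares it.

```bash
python3 -m creep '.008 -.0135 0 10 0;.008 -.0135 0 10 0;.008 -.0135 0 10 0;.008 -.0135 0 10 0;.008 -.0135 0 10 0;.008 -.0135 0 10 0;.008 -.0135 0 10 0;.007 -.0135 0 10 0' && python3 -m creep '0 0 0 10 0;0 0 0 0 0;0 0 0 0 0'
python3 - <<'E'
from h import *
save('wrist','w7')
for t in ['carton_a','eye','weight']:
  for d in finder.masks_of(t,'wrist'): 
    r=cv2.minAreaRect(np.argwhere(d['mask'])[:,::-1].astype(np.float32)); print(t,d['xy'],round(d['p'],2),[atz('wrist',x,.166)[:2].round(3).tolist() for x in cv2.boxPoints(r)])
  print([(d['xy'],d['p'],atz('wrist',d['xy'],.13).round(3)) for d in finder.tip_of(t,'wrist')])
E
```

```text
time_s: 17.4
tool_pos: [0.5531, -0.0304, 0.2839]
tool_rot: [-179.9, -0.0, 80.4]
force: [0.6, 0.5, -1.6]
grip_width: 0.0237
grasp_force: 50.0
time_s: 17.77
tool_pos: [0.5529, -0.0303, 0.2843]
tool_rot: [-180.0, -0.0, 89.9]
force: [1.0, -0.4, -2.7]
grip_width: 0.0237
grasp_force: 50.0
carton_a [220.0, 16.4] 0.94 [[0.503, 0.109], [0.505, 0.138], [0.54, 0.138], [0.54, 0.109]]
carton_a [314.9, 165.6] 0.84 [[0.572, 0.016], [0.619, 0.036], [0.654, -0.034], [0.604, -0.057]]
carton_a [179.7, 9.3] 0.71 [[0.456, 0.138], [0.503, 0.138], [0.502, 0.119], [0.455, 0.119]]
[([311.6, 164.1], 0.8, array([ 0.617, -0.013,  0.13 ])), ([172.1, 13.2], 0.76, array([0.47 , 0.139, 0.13 ]))]
eye [263.1, 120.1] 0.72 [[0.554, 0.043], [0.571, 0.043], [0.571, 0.027], [0.554, 0.027]]
[([263.9, 120.1], 0.51, array([0.562, 0.035, 0.13 ]))]
[]
```

```bash
python3 -m creep '0 0 -.03 0 0;0 0 -.025 0 0;0 0 -.015 0 0;0 0 0 0 0;.009 0 0 0 0;.009 0 0 0 0;.009 0 0 0 0;.009 0 0 0 0' && python3 -m creep '.009 0 0 0 0;.006 0 0 0 0;0 0 0 0 0;-.01 0 0 0 0;-.015 0 .035 0 0;0 0 .035 0 0;0 0 0 0 0'
python3 - <<'E'
from h import *
for c in ['wrist','side']:
 save(c,c+'8')
 for t in ['carton_a','weight']:
  for d in finder.masks_of(t,c): 
    r=cv2.minAreaRect(np.argwhere(d['mask'])[:,::-1].astype(np.float32)); print(c,t,d['xy'],round(d['p'],2),[atz(c,x,.166)[:2].round(3).tolist() for x in cv2.boxPoints(r)])
 print([(d['xy'],d['p'],atz(c,d['xy'],.13).round(3)) for d in finder.tip_of('weight',c)])
E
```

```text
time_s: 19.12
tool_pos: [0.5897, -0.0309, 0.2146]
tool_rot: [-180.0, -0.0, 90.0]
force: [-0.6, 0.5, -3.2]
grip_width: 0.0232
grasp_force: 50.0
time_s: 20.0
tool_pos: [0.5799, -0.0308, 0.288]
tool_rot: [179.6, 0.1, 90.0]
force: [0.6, 0.1, -2.3]
grip_width: 0.0237
grasp_force: 50.0
wrist carton_a [158.6, 9.3] 0.96 [[0.463, 0.137], [0.509, 0.137], [0.508, 0.119], [0.46, 0.119]]
wrist carton_a [305.7, 171.1] 0.79 [[0.601, 0.022], [0.653, 0.022], [0.658, -0.055], [0.603, -0.055]]
wrist carton_a [199.2, 17.5] 0.61 [[0.51, 0.108], [0.511, 0.137], [0.547, 0.137], [0.546, 0.108]]
wrist carton_a [88.6, 266.0] 0.4 [[0.389, -0.123], [0.394, -0.119], [0.397, -0.124], [0.393, -0.128]]
wrist weight [278.3, 280.5] 0.55 [[0.603, -0.123], [0.605, -0.123], [0.605, -0.149], [0.603, -0.149]]
[([280.5, 268.3], 0.53, array([ 0.609, -0.144,  0.13 ]))]
side carton_a [306.1, 193.4] 0.91 [[0.374, 0.061], [0.371, -0.023], [0.304, -0.006], [0.311, 0.075]]
side carton_a [318.6, 170.1] 0.88 [[0.348, -0.114], [0.283, -0.125], [0.282, -0.028], [0.342, -0.018]]
side carton_a [250.3, 257.1] 0.74 [[0.45, 0.287], [0.454, 0.258], [0.406, 0.259], [0.404, 0.288]]
side carton_a [200.7, 174.4] 0.74 [[0.68, -0.045], [0.609, -0.057], [0.573, 0.065], [0.636, 0.076]]
[([221.0, 163.6], 0.56, array([ 0.605, -0.129,  0.13 ]))]
```

View pics/wrist8.png

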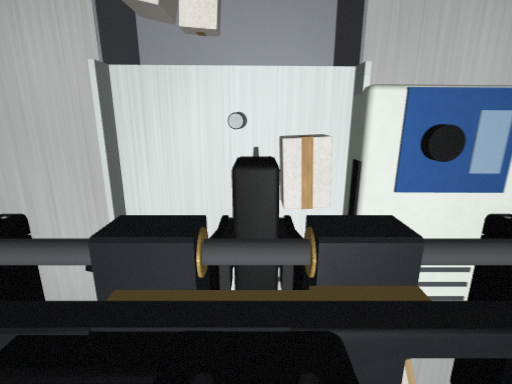

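Carton c now sits square at x 0.603–0.655, clear of the eye (edge at 0.572). I'll turn the blade back and lower it at y=-0.087, between c and the weight.

```bash
python3 -m creep '.006 -.007 0 -10 0;.006 -.007 0 -10 0;.006 -.007 0 -10 0;.006 -.007 0 -10 0;.006 -.007 0 -10 0;.007 -.007 0 -10 0;.007 -.007 0 -10 0;.007 -.008 0 -10 0' && python3 -m creep '0 0 0 -10 0;0 0 0 0 0;0 0 -.03 0 0;0 0 -.025 0 0;0 0 -.015 0 0;0 0 0 0 0;0 .012 0 0 0;0 .012 0 0 0' && python3 -m creep '0 .013 0 0 0;0 .013 0 0 0;0 .013 0 0 0;0 .013 0 0 0;0 .013 0 0 0;0 .013 0 0 0;0 .013 0 0 0'
python3 - <<'E'
from h import *
save('side','s9')
for t in ['carton_a','weight']:
  print([(d['xy'],d['p'],atz('side',d['xy'],.13).round(3)) for d in finder.tip_of(t,'side')])
E
```

```text
time_s: 21.4
tool_pos: [0.6301, -0.0881, 0.2838]
tool_rot: [-180.0, 0.1, 9.7]
force: [0.3, 0.1, -2.9]
grip_width: 0.0236
grasp_force: 50.0
time_s: 22.4
tool_pos: [0.6304, -0.0625, 0.2154]
tool_rot: [-180.0, -0.1, 0.1]
force: [0.1, 1.1, -2.9]
grip_width: 0.0237
grasp_force: 50.0
time_s: 23.28
tool_pos: [0.63, 0.0279, 0.2146]
tool_rot: [180.0, 0.0, 0.0]
force: [0.4, -1.3, -0.8]
grip_width: 0.0238
grasp_force: 50.0
[([190.5, 199.0], 0.91, array([0.635, 0.065, 0.13 ])), ([317.2, 174.3], 0.81, array([ 0.31 , -0.117,  0.13 ])), ([303.0, 197.5], 0.75, array([0.343, 0.007, 0.13 ])), ([253.1, 257.9], 0.69, array([0.432, 0.247, 0.13 ])), ([225.9, 264.7], 0.52, array([0.484, 0.276, 0.13 ]))]
[([221.9, 160.4], 0.83, array([ 0.607, -0.149,  0.13 ]))]
```

```bash
python3 -m creep '0 .013 0 0 0;0 .013 0 0 0;0 .012 0 0 0;0 .012 0 0 0;0 .012 0 0 0;0 .012 0 0 0;0 .012 0 0 0;0 .004 0 0 0' && python3 -m creep '0 0 0 0 0;0 0 .03 0 0;0 -.01 .03 0 0;-.02 -.01 .01 0 0;-.04 .01 0 0 0;-.04 .04 0 0 0;-.04 .04 0 0 0;-.03 .05 0 0 0' && python3 -m creep '0 .04 0 0 0;0 .04 0 0 0;0 .02 0 0 0;0 0 0 0 0;0 0 0 0 0'
python3 - <<'E'
from h import *
print(get_obs()['tool_pos'])
for c in ['wrist','scene','side']:
 a=save(c,c+'10')
 print([(d['xy'],d['p'],atz(c,d['xy'],.085).round(4)) for d in finder.tip_of('slot',c)])
 print('cartons',[(np.round(d['xy']),round(d['p'],2),atz(c,d['xy'],.01).round(3)) for d in finder.tip_of('carton_a',c)])
w=cv2.imread('pics/wrist10.png');s=cv2.imread('pics/side10.png')[130:300,120:320]
cv2.imwrite('pics/m10.png',np.vstack([cv2.resize(w[:230],(640,288)),cv2.resize(s,(362,307))[:, :].copy() if 0 else cv2.copyMakeBorder(cv2.resize(s,(362,307)),0,0,0,278,cv2.BORDER_CONSTANT)]))
E
```

```text
time_s: 24.42
tool_pos: [0.6298, 0.1186, 0.2146]
tool_rot: [-180.0, 0.0, 0.1]
force: [-0.4, -0.2, -2.5]
grip_width: 0.0238
grasp_force: 50.0
time_s: 25.42
tool_pos: [0.4591, 0.2366, 0.285]
tool_rot: [179.9, -0.1, -0.2]
force: [1.0, 1.3, -2.3]
grip_width: 0.0233
grasp_force: 50.0
time_s: 26.05
tool_pos: [0.4607, 0.3354, 0.2845]
tool_rot: [179.9, -0.0, -0.1]
force: [1.2, -0.3, -2.8]
grip_width: 0.0237
grasp_force: 50.0
[0.46066336 0.33539002 0.28450577]
[([212.3, 180.7], 0.78, array([0.4492, 0.3927, 0.085 ]))]
cartons [(array([368., 178.]), 0.93, array([0.437, 0.157, 0.01 ])), (array([428.,  36.]), 0.79, array([0.639, 0.093, 0.01 ])), (array([359., 132.]), 0.75, array([0.507, 0.179, 0.01 ]))]
[([339.3, 113.6], 0.75, array([0.4483, 0.3957, 0.085 ]))]
cartons [(array([163., 223.]), 0.76, array([ 0.315, -0.319,  0.01 ])), (array([312., 159.]), 0.72, array([0.482, 0.221, 0.01 ])), (array([293., 154.]), 0.69, array([0.419, 0.189, 0.01 ])), (array([199., 204.]), 0.65, array([ 0.343, -0.188,  0.01 ])), (array([325., 194.]), 0.61, array([0.612, 0.141, 0.01 ]))]
[([231.2, 331.1], 0.86, array([0.4451, 0.3941, 0.085 ]))]
cartons [(array([305., 195.]), 0.9, array([ 0.343, -0.174,  0.01 ])), (array([190., 235.]), 0.72, array([0.646, 0.073, 0.01 ])), (array([253., 263.]), 0.66, array([0.452, 0.149, 0.01 ])), (array([224., 264.]), 0.6, array([0.523, 0.165, 0.01 ])), (array([316., 176.]), 0.55, array([ 0.313, -0.303,  0.01 ]))]
```

View pics/m10.png

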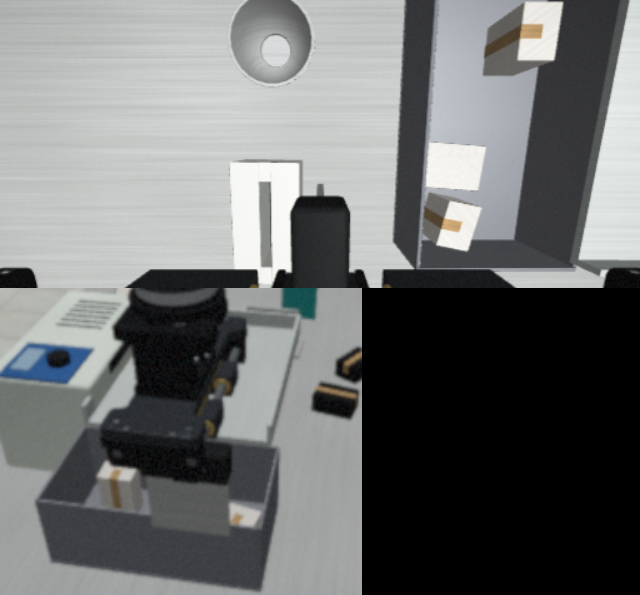

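All three cartons are in the tote: c standing at (523,38), the others at (455,165) and (452,222). The slot runs at mosaic cols 260–271, rows 181–267. I'll measure it precisely from this wrist view and the scene view.

```bash
python3 - <<'E'
from h import *
g=cv2.imread('pics/wrist10.png',0)
for r in range(142,218,4): print(r,g[r,184:244:2].tolist()) if r in(142,146,150,178,206,210,214) else 0
def line(r):
    row=g[r,196:228].astype(float); k=np.clip(190-row,0,None); k[:3]=0; k[-3:]=0; return (k*np.arange(196,228)).sum()/k.sum()
P1=[(line(r),r) for r in range(150,210,3)]
W=np.array([atz('wrist',p,.085)[:2] for p in P1]); f=np.polyfit(W[:,0],W[:,1],1); print('y at x=.449',np.polyval(f,.449),'yaw',np.degrees(np.arctan(f[0])),np.ptp(W[:,1]-np.polyval(f,W[:,0])))
col=g[138:225,210:214].mean(1); print(col.astype(int).tolist())
s=cv2.imread('pics/scene10.png',0)
# block mask extents
d=finder.tip_of('slot','wrist')[0]; print(tri([('wrist',d['xy']),('scene',finder.tip_of('slot','scene')[0]['xy']),('side',finder.tip_of('slot','side')[0]['xy'])]))
E
```

```text
142 [239, 246, 246, 246, 247, 247, 247, 248, 248, 249, 249, 244, 248, 248, 249, 249, 242, 248, 249, 249, 249, 250, 250, 250, 250, 251, 251, 247, 136, 191]
146 [239, 247, 247, 247, 247, 248, 247, 248, 248, 249, 249, 228, 138, 137, 136, 136, 167, 248, 248, 249, 249, 249, 250, 250, 250, 250, 250, 247, 137, 184]
150 [220, 246, 247, 247, 247, 247, 247, 248, 248, 248, 248, 245, 137, 135, 133, 138, 152, 248, 248, 249, 249, 249, 250, 250, 250, 250, 250, 247, 139, 187]
178 [202, 238, 246, 246, 246, 247, 247, 247, 247, 247, 247, 248, 160, 137, 136, 137, 89, 248, 248, 248, 248, 249, 249, 249, 162, 31, 36, 43, 39, 41]
206 [205, 207, 245, 246, 245, 246, 246, 246, 246, 246, 246, 246, 200, 138, 131, 127, 129, 236, 246, 247, 247, 247, 247, 248, 194, 25, 33, 39, 39, 44]
210 [205, 206, 242, 246, 245, 246, 245, 246, 246, 246, 245, 246, 205, 130, 129, 127, 126, 235, 246, 247, 247, 246, 247, 246, 227, 26, 34, 38, 40, 41]
214 [200, 203, 239, 246, 246, 245, 245, 245, 245, 247, 245, 246, 240, 243, 243, 244, 244, 243, 247, 246, 246, 247, 247, 247, 225, 29, 29, 41, 36, 39]
y at x=.449 0.39408177632147606 yaw -1.4207285928498319 0.0006877023419954442
[248, 248, 248, 248, 248, 248, 248, 153, 136, 136, 135, 134, 135, 136, 136, 136, 134, 136, 136, 136, 136, 135, 135, 136, 135, 136, 136, 136, 136, 137, 136, 136, 136, 136, 136, 136, 136, 135, 137, 136, 136, 136, 135, 135, 135, 136, 136, 136, 135, 135, 136, 135, 136, 136, 136, 136, 136, 136, 136, 136, 136, 136, 135, 136, 135, 135, 135, 134, 134, 131, 130, 131, 128, 128, 128, 195, 243, 245, 245, 244, 245, 245, 245, 245, 245, 245, 245]
[0.44718832 0.39478789 0.08489231]
```

```bash
python3 -m creep '-.0115 .02 0 -1.4 0;0 .02 0 0 0;0 .0165 0 0 0;0 0 -.03 0 0;0 0 -.03 0 0;0 0 -.03 0 0;0 0 0 0 0;0 0 0 0 0'
python3 - <<'E'
from h import *
print(get_obs()['tool_pos'],get_obs()['tool_rot'])
for c in ['wrist','scene','side']:
 a=save(c,c+'11')
 print(c,[(d['xy'],d['p'],atz(c,d['xy'],.085).round(4)) for d in finder.tip_of('slot',c)])
print(*[atz('wrist',p,.085).round(4) for p in [(212,145),(212,213.5)]])
w=cv2.imread('pics/wrist11.png')[60:240,130:390];s=cv2.imread('pics/side11.png')[270:384,170:290]; k=cv2.imread('pics/scene11.png')[80:150,290:370]
print(proj('side',[.449,.394,.085]),proj('scene',[.449,.394,.085]))
H=300
cv2.imwrite('pics/m11.png',np.vstack([cv2.resize(w,(700,300)),cv2.resize(np.hstack([cv2.resize(s,(315,H)),cv2.resize(k,(342,H))]),(700,300))]))
E
```

```text
time_s: 27.65
tool_pos: [0.4491, 0.3942, 0.1958]
tool_rot: [-179.9, -0.1, -1.4]
force: [-0.2, 1.0, -2.9]
grip_width: 0.0236
grasp_force: 50.0
[0.4490517  0.39415603 0.19581292] [-1.79937123e+02 -5.91696340e-02 -1.37465634e+00]
wrist []
scene [([337.9, 110.6], 0.94, array([0.4355, 0.4032, 0.085 ]))]
side [([228.3, 333.6], 0.91, array([0.4492, 0.4   , 0.085 ]))]
[0.4931 0.4352 0.085 ] [0.4238 0.4396 0.085 ]
[229.18662961 330.73137129] [339.14335757 113.96651298]
```

View pics/m11.png

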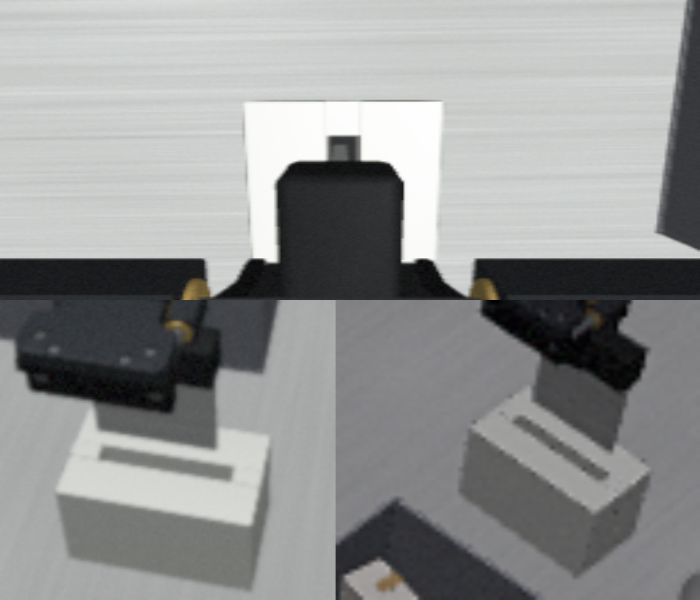

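Looking down, the blade at col 341 sits within the slot's cols 328–360 at a 3 px offset. I'll check the lengthwise margin from the slot's visible end (row 137), then insert gently.

```bash
python3 - <<'E'
from h import *
f=lambda u,v:(130+u*260/700,60+v*180/300)
for p in [(328,137),(360,137),(344,101),(244,101),(442,101)]: print(p,atz('wrist',f(*p),.085).round(4))
for z in (.112,.114): print('blade end',atz('wrist',f(341,160),z).round(4),[atz('wrist',f(u,150),z).round(4)[1] for u in (333,349)])
E
python3 -m creep '0 0 -.01 0 0;0 0 -.01 0 0;0 0 -.01 0 0;0 0 -.005 0 0;0 0 0 0 0;0 0 0 0 0'
```

```text
(328, 137) [0.4948 0.3969 0.085 ]
(360, 137) [0.4945 0.3855 0.085 ]
(344, 101) [0.5147 0.3908 0.085 ]
(244, 101) [0.5156 0.4257 0.085 ]
(442, 101) [0.5139 0.3566 0.085 ]
blade end [0.485  0.3926 0.112 ] [np.float64(0.395), np.float64(0.3898)]
blade end [0.4853 0.3925 0.114 ] [np.float64(0.395), np.float64(0.3899)]
time_s: 28.7
tool_pos: [0.4487, 0.3938, 0.1599]
tool_rot: [-180.0, -0.0, -1.4]
force: [0.8, -0.9, -2.3]
grip_width: 0.0236
grasp_force: 50.0
```

The blade has entered without contact. I'll shift 1 mm in y and go down to the seat.

```bash
python3 -m creep '0 -.001 -.01 0 0;0 0 -.012 0 0;0 0 -.012 0 0;0 0 -.012 0 0;0 0 -.01 0 0;0 0 -.006 0 0;0 0 -.003 0 0;0 0 0 0 0' && python3 -m creep '0 0 -.0015 0 0;0 0 0 0 0'
```

```text
time_s: 29.7
tool_pos: [0.4486, 0.3926, 0.0946]
tool_rot: [-180.0, -0.0, -1.4]
force: [-0.1, -0.3, -2.7]
grip_width: 0.0238
grasp_force: 50.0
time_s: 29.95
tool_pos: [0.4486, 0.3926, 0.0933]
tool_rot: [-180.0, -0.0, -1.4]
force: [-0.0, 0.4, -2.3]
grip_width: 0.0236
grasp_force: 50.0
```

```bash
python3 -m creep '0 0 -.001 0 0;0 0 -.0007 0 0;0 0 0 0 0;0 0 0 0 .05;0 0 0 0 .087;0 0 0 0 .087;0 0 0 0 .087;0 0 0 0 .087' && python3 -m creep '0 0 0 0 .087;0 0 0 0 .087;0 0 0 0 .087;0 0 0 0 .087;0 0 0 0 .087;0 0 .02 0 .087;0 0 .03 0 .087;0 0 .03 0 .087' && python3 -m creep '0 0 .04 0 .087;0 0 .04 0 .087;-.03 -.03 .02 0 .087;-.03 -.03 0 0 .087;-.02 -.03 0 0 .087;0 0 0 0 .087;0 0 0 0 .087'
python3 - <<'E'
from h import *
i=[save(c,c+'12') for c in ['wrist','scene','side']]
for c in ['wrist','scene','side']:
 for t,z in [('scraper',.01),('scraper_grip',.107),('weight',.13)]: print(c,t,[(np.round(d['xy']),round(d['p'],2),atz(c,d['xy'],z).round(3)) for d in finder.tip_of(t,c)][:3])
cv2.imwrite('pics/m12.png',np.hstack([cv2.resize(i[1][90:250,180:400],(440,320)),cv2.resize(i[2][130:384,100:330],(340,320+55))[:320]])[:,:,::-1])
E
```

```text
time_s: 30.95
tool_pos: [0.4485, 0.3925, 0.0913]
tool_rot: [180.0, 0.0, -1.4]
force: [0.2, -0.0, -0.4]
grip_width: 0.0656
grasp_force: 0.0
time_s: 31.95
tool_pos: [0.4486, 0.3929, 0.1737]
tool_rot: [-180.0, -0.0, -1.4]
force: [0.8, 0.1, 0.3]
grip_width: 0.087
grasp_force: 0.0
time_s: 32.83
tool_pos: [0.3689, 0.3033, 0.2726]
tool_rot: [-179.9, -0.1, -1.4]
force: [-0.0, 0.8, -0.3]
grip_width: 0.0872
grasp_force: 0.0
wrist scraper [(array([190., 112.]), 0.83, array([0.448, 0.397, 0.01 ])), (array([354.,  28.]), 0.18, array([0.551, 0.167, 0.01 ]))]
wrist scraper_grip [(array([171., 105.]), 0.92, array([0.453, 0.396, 0.107])), (array([358.,  30.]), 0.45, array([0.523, 0.194, 0.107]))]
wrist weight [(array([355., 112.]), 0.29, array([0.44 , 0.199, 0.13 ]))]
scene scraper [(array([337., 129.]), 0.75, array([0.456, 0.394, 0.01 ])), (array([136., 300.]), 0.64, array([ 0.461, -0.54 ,  0.01 ])), (array([324., 195.]), 0.2, array([0.613, 0.137, 0.01 ]))]
scene scraper_grip [(array([129., 289.]), 0.82, array([ 0.465, -0.54 ,  0.107])), (array([341., 105.]), 0.8, array([0.437, 0.414, 0.107]))]
scene weight [(array([297., 185.]), 0.57, array([0.568, 0.038, 0.13 ]))]
side scraper []
side scraper_grip [(array([223., 327.]), 0.71, array([0.457, 0.403, 0.107])), (array([227., 262.]), 0.39, array([0.489, 0.247, 0.107]))]
side weight [(array([220., 161.]), 0.52, array([ 0.611, -0.145,  0.13 ]))]
```

View pics/m12.png

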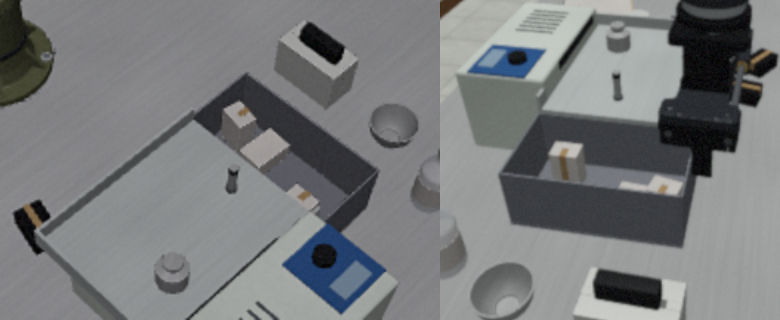

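The handle rests flat on the block at (322,43), the three cartons lie in the tote, the weight stands at (172,272), and the gripper is clear. Handing in.

```bash
python3 -c "
from cell import ticket; print(ticket.sign_off())"
```

```text
the job is handed in; nothing more can be done
None
```

The job is handed in at about 33 s of the 69 s allowed; the sign-off returned no verdict, but the last pictures show all three cartons in the tote, the check weight still standing on the tray, and the scraper seated in the block's slot with the gripper clear.

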